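# Snap the slide box lid shut all round

## Task

Close the lid of the large slide box: press down the four raised grey rim sections around the clear window, in any order, until every one has clicked shut and lies flush. Only press with the fingertips: do not press on the clear window, do not lift the box or shove it from its place, and leave the other things on the bench where they are.

Things in the scene. Friction and masses are not known exactly. Their poses are not given: they have to be found in the camera images.
- slidebox: White slide box, loose, 0.75 kg, 138 (its x) by 178 (its y) mm, 46 mm tall when shut. Origin: centre of its underside, z up, near side at -x. Lid: four fixed white corners 34 mm square, tops 46 mm up; a recessed clear window in the middle; between the corners four grey rim sections hinged at the window's edge, 34 mm wide, outer edges 14 mm too high when raised; shut, they are flush with the corners.
- window: Thin clear window in the lid, 62 (x) by 102 (y) mm; not to be pressed. Origin: centre of the box's underside, axes as the box; the pane lies 39 to 41 mm above that.
- rim_near (a joint): Angle of the near rim section, rad: 0 to 0.02 shut and flush, 0.36 to 0.42 raised, as at the start. It takes up to about 8 N at the press point, less and less on the way down; let go above about 0.2 it stays part-open or springs up again; pressed below about 0.15 it snaps shut by itself and stays.
- press_near (a point): Point on top of the near section (106 mm long), mid-length, 25 mm out from its hinge, 9 mm in from its outer edge; moves with it. Shut, it is 46 mm above the bench and 60 mm from the box's centre towards the box's -x (hinge line at 35 mm). Its x axis points outward from the hinge, z out of the top face.
- rim_far (a joint): Angle of the far rim section, rad: 0 to 0.02 shut and flush, 0.36 to 0.42 raised, as at the start. It takes up to about 8 N at the press point, less and less on the way down; let go above about 0.2 it stays part-open or springs up again; pressed below about 0.15 it snaps shut by itself and stays.
- press_far (a point): Point on top of the far section (106 mm long), mid-length, 25 mm out from its hinge, 9 mm in from its outer edge; moves with it. Shut, it is 46 mm above the bench and 60 mm from the box's centre towards the box's +x (hinge line at 35 mm). Its x axis points outward from the hinge, z out of the top face.
- rim_left (a joint): Angle of the left rim section, rad: 0 to 0.02 shut and flush, 0.36 to 0.42 raised, as at the start. It takes up to about 8 N at the press point, less and less on the way down; let go above about 0.2 it stays part-open or springs up again; pressed below about 0.15 it snaps shut by itself and stays.
- press_left (a point): Point on top of the left section (66 mm long), mid-length, 25 mm out from its hinge, 9 mm in from its outer edge; moves with it. Shut, it is 46 mm above the bench and 80 mm from the box's centre towards the box's +y (hinge line at 55 mm). Its x axis points outward from the hinge, z out of the top face.
- rim_right (a joint): Angle of the right rim section, rad: 0 to 0.02 shut and flush, 0.36 to 0.42 raised, as at the start. It takes up to about 8 N at the press point, less and less on the way down; let go above about 0.2 it stays part-open or springs up again; pressed below about 0.15 it snaps shut by itself and stays.
- press_right (a point): Point on top of the right section (66 mm long), mid-length, 25 mm out from its hinge, 9 mm in from its outer edge; moves with it. Shut, it is 46 mm above the bench and 80 mm from the box's centre towards the box's -y (hinge line at 55 mm). Its x axis points outward from the hinge, z out of the top face.
- oil: Bystander: amber dropper bottle with black cap, 28 mm diameter, 70 mm tall. Origin at the centre of its underside. Leave alone.
- dish: Bystander: closed clear petri dish, 90 mm diameter, 15 mm tall. Origin at the centre of its underside. Leave alone.
- marker: Bystander: white marker pen with black cap lying flat, 130 mm long (along its y), 17 mm tall at its clip. Origin at the centre of its underside. Leave alone.
- jar: Bystander: glass jar with black lid, 60 mm diameter, 80 mm tall. Origin at the centre of its underside. Leave alone.
- mailer: Bystander: white slide mailer, 80 x 30 x 20 mm. Origin at the centre of its underside. Leave alone.
- tuberack: Bystander: grey empty tube rack, 110 x 60 x 45 mm. Origin at the centre of its underside. Leave alone.
- smallbox: Bystander: smaller box, already shut, white with flat grey lid, 74 x 94 mm, 31 mm tall. Origin at the centre of its underside. Leave alone.

How it is judged (in metres and radians):
At the end, for the whole second after the job is handed in: All four rim sections shut (each within 0.05 rad of flush), the slide box flat on the bench at rest and within 30 mm of where it stood, the bystanders within 30 mm of where they stood (value of joint each of rim_near, rim_far, rim_left, rim_right below 0.05 rad and height (world z) of slidebox below 0.006 m and angle between slidebox's own z axis and vertical below 0.04 rad and distance of each of slidebox, oil, dish, marker, jar, mailer, tuberack, smallbox from where it was at the start of the episode below 0.03 m and linear speed of slidebox below 0.02 m/s); the robot touches nothing.
It fails at once if the slide box is lifted or tipped (height (world z) of slidebox above 0.012 m or angle between slidebox's own z axis and vertical above 0.12 rad).
It fails at once if the slide box is pushed more than 30 mm from its place (distance of slidebox from where it was at the start of the episode above 0.03 m).
It fails at once if the robot presses the clear window with more than 4 N (contact force between any of the fingers, the arm and window above 4 N).
It fails at once if a bystander is lifted, carried or pushed more than 30 mm, or knocked over (distance of any of oil, dish, marker, jar, mailer, tuberack, smallbox from where it was at the start of the episode above 0.03 m or angle between any of oil, dish, marker, jar, mailer, tuberack, smallbox's own z axis and vertical above 0.5 rad).
It also fails if it takes over 51 s, if anything falls off the work surface, if the arm or the gripper's body presses on something with over 40 N, if the wrist force passes 120 N, or if a joint passes its speed limit or range.

## Robot

A 6-joint arm with a two-finger parallel gripper is mounted at the origin on the work surface. World frame = base frame: x ahead of the robot, y to its left, z up, the work surface at z = 0. Lengths are in m, angles in degrees, forces in N, time in s.
With the tool pointing down it reaches from about 0.4 to 0.825 m from the base axis. Payload 7 kg.
Tool frame: the origin (TCP) lies between the finger pads; the fingertips stand 19 mm ahead of it and the grasp point (between the pads) is the TCP; z points along the fingers, y is the line along which they close (so a half turn about z gives the same grasp; the last joint's range is limited). The gripper opens to 88 mm and grips with 3 to 60 N. Pads are 19 mm wide; open, the fingers measure 130 mm over their backs; the gripper's body (78 mm by 193 mm) begins 47 mm behind the grasp point.
Start: joints at [79.819, 20.546, 0.682, 0, -70.136, -16.507], TCP at [0.303, 0.603, 0.246] pointing down, gripper open.
Joint ranges: [-176.03, 176.03], [-82.01, 121.73], [-58.28, 71.71], [-173.87, 95.51], [-174.79, -0.11], [-173.66, 173.66]. Speed limits (degrees/s): [136.94, 136.94, 172.46, 180, 180, 180].

## Interface

Orientations are given as [roll, pitch, yaw] about the fixed x, y, z axes, in that order (R = Rz(yaw) Ry(pitch) Rx(roll)).
In Python, from plant import get_obs, snapshot, close_job, spot_in, spot_point gives the robot as it stands.
- The arm moves only by the tool play_rows, never from a script. Its argument "plan" is a list of rows, each a list of 6 numbers: the shift along the tool's x, y, z in cm, then the turn, a rotation vector about the tool's x, y, z in degrees. A call has 1 to 20 rows; each row shifts and turns the commanded pose from where the row before left it, along the tool's axes as they then stand; what a row does not reach is not made up. A row lasts 1/12 s, in which the tool goes at most 41.7 mm and 7.16 degrees, less where a joint would pass 70% of its speed; a pose out of reach is approached as far as the arm can. A call is refused whole if a number of a shift passes 4.17 or a number of a turn 7.16, either way. A call with a gripper value outside its range is refused whole. "grip" is the finger opening in cm, from 0 to 8.76, set as the call begins (left out, the last holds). The fingers move at their own pace and stop on an object; the grip force is fixed at half the most. Time passes only in rows, so rows that do not move let the fingers close. It gives the time, the measured TCP pose, the force, the opening and the grip force at its end, in the units of the state.
- get_obs(): the state, without advancing time (a new reading comes with each control period).
- snapshot(name): name is "scene" or "side" or "wrist"; returns a dict with "frame" (480x640x3 uint8, red, green, blue), "fx", "fy", "cx", "cy" (pixels), "position" and "attitude" of the camera in the world. Camera axes: x right, y down, z forward; pixel columns grow to the right and rows downward; lengths in m; the calibration is good to about 2 mm. The wrist camera is an equidistant fisheye: a pixel r from the principal point sees the ray r / f radians off the axis. A picture is of the moment at which its call begins. There is no depth.
- close_job(): hands the job in; it is judged then, once.
Trained networks look in the newest picture that a camera, given by its name, has taken for a name from the list of things; names that differ only in an ending like _2 or _b are one class to them, and where a whole thing is asked for, a point or a joint stands for the part that bears it (a point fixed in the world has none). Each returns a list of dicts, best first, with "score" (0 to 1); they miss things now and then, are a little off and sometimes report something else, mostly with a low value. They report only what shows in the picture. A call takes as long as a camera call.
- spot_in(camera, thing): "position" ([x, y, z] in m, in world coordinates, good to about 4 mm: the middle of the surface that is visible of it).
- spot_point(camera, thing): "position" ([x, y, z] in m, in world coordinates, good to about 4 mm: a listed point, or the origin of a listed thing).
The state is a dict: "clock": time; "joint_pos": joint angles; "qvel": joint speeds; "tau": joint torques, N m; "tool_pos": TCP position; "orientation": TCP orientation; "force": force on the tool from outside, world axes, zero at the start; "moment": the same for the moment, N m; "opening": finger opening in m; "gripper_force": force on a finger pad.
Only numpy, scipy, OpenCV 4.12 (cv2) and the standard library are available. Lean on these libraries where they do the work, as an engineer would, in place of code of your own. Each camera call takes 0.05 s, during which the arm holds its last target. There are 200 camera calls.

## Working session

There is one attempt and no reset: what is moved stays moved. The work goes in short steps, Python scripts to look and compute and a tool call to move; the robot and the scene stay as the last step left them, time stands still between calls to the robot, and variables do not carry over. Pictures are saved under pics/ and viewed, at most 10 in all, crops included, and the job is handed in when it is done.

Besides the shell and the picture viewer there is one more tool, called after "Call:" by a JSON object that holds its "fn" and its "kwargs", one argument or row to a line. play_rows: Moves the arm, as the interface text tells. Its arguments: {"type":"object","properties":{"plan":{"type":"array","items":{"type":"array","items":{"type":"number"}}},"grip":{"type":"number"}},"required":["plan"]}

```bash
mkdir -p pics
python3 - <<'E'
from plant import *
import cv2,numpy as np
o=get_obs(); print(o['clock'],o['tool_pos'],o['orientation'],o['opening'],o['force'])
for c in ['scene','side']:
    s=snapshot(c); cv2.imwrite(f'pics/{c}1.png',s['frame'][:,:,::-1])
    print(c,s['position'])
    for t in ['slidebox','window','press_near','press_far','press_left','press_right','oil','dish','marker','jar','mailer','tuberack','smallbox']:
        r=spot_point(c,t)
        print(t,[(np.round(x['position'],3).tolist(),round(x['score'],2)) for x in r[:2]])
E
```

```text
0.0 [0.302985   0.60269386 0.24464144] [ 1.79908035e+02 -8.65759730e-03 -2.66946557e+01] 0.08742094832016306 [-0.31513929  0.53917651 -0.27723723]
scene [ 1.05332108 -0.49044954  0.8261618 ]
slidebox [([0.574, -0.089, 0.003], 0.88)]
window [([0.577, -0.092, -0.001], 0.84), ([0.545, -0.026, 0.056], 0.39)]
press_near [([0.52, -0.115, 0.056], 0.9), ([0.575, -0.092, 0.001], 0.43)]
press_far [([0.619, -0.067, 0.057], 0.91)]
press_left [([0.543, -0.023, 0.059], 0.67)]
press_right [([0.605, -0.163, 0.058], 0.74), ([0.492, -0.2, -0.002], 0.42)]
oil [([0.415, -0.085, 0.002], 0.62)]
dish [([0.734, -0.063, -0.004], 0.95)]
marker [([0.544, -0.025, 0.06], 0.65), ([0.495, -0.2, 0.0], 0.6)]
jar [([0.582, 0.083, -0.002], 0.68)]
mailer [([0.543, -0.022, 0.059], 0.64), ([0.576, -0.249, 0.001], 0.58)]
tuberack [([0.738, -0.258, -0.003], 0.67)]
smallbox [([0.423, 0.067, -0.002], 0.55)]
side [0.53454329 0.71057014 0.5496057 ]
slidebox [([0.572, -0.098, 0.0], 0.56)]
window [([0.577, -0.091, 0.003], 0.89)]
press_near [([0.519, -0.118, 0.054], 0.67), ([0.574, 0.085, -0.001], 0.56)]
press_far [([0.627, -0.064, 0.06], 0.76)]
press_left [([0.54, -0.022, 0.059], 0.59)]
press_right [([0.605, -0.161, 0.053], 0.96), ([0.423, -0.085, 0.0], 0.7)]
oil [([0.424, -0.084, 0.002], 0.83)]
dish [([0.734, -0.063, 0.001], 0.76)]
marker [([0.49, -0.203, -0.0], 0.52), ([0.422, -0.086, -0.002], 0.22)]
jar [([0.575, 0.083, -0.002], 0.58), ([0.424, 0.058, 0.003], 0.19)]
mailer [([0.58, -0.25, 0.001], 0.51), ([0.542, -0.026, 0.056], 0.29)]
tuberack [([0.737, -0.261, -0.005], 0.93), ([0.582, -0.248, 0.001], 0.61)]
smallbox [([0.424, 0.058, 0.002], 0.76), ([0.517, -0.119, 0.055], 0.31)]
```

View pics/scene1.png

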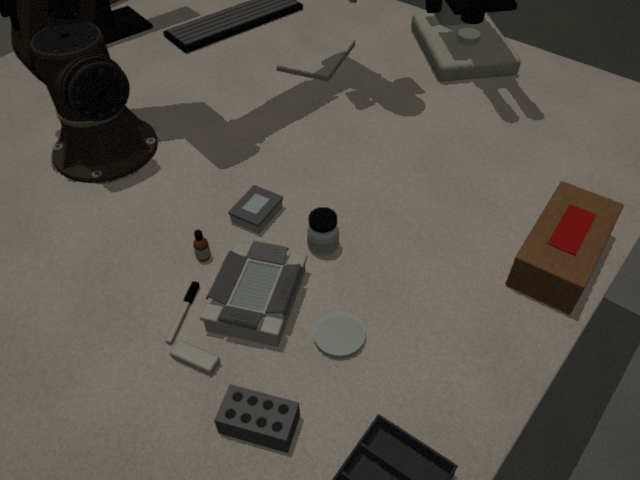

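```bash
cat > h.py <<'E'
import numpy as np
from plant import *
from scipy.spatial.transform import Rotation as R
C=np.array([.5735,-.092]); YAW=25.1
SP={'near':(-.060,0,25.1),'far':(.060,0,25.1),'left':(0,.080,-64.9),'right':(0,-.080,-64.9)}
def tgt(n,ztip):
    x,y,yaw=SP[n]; a=np.radians(YAW)
    p=C+[x*np.cos(a)-y*np.sin(a),x*np.sin(a)+y*np.cos(a)]
    return np.r_[p,ztip+.019],yaw
def plan(n,ztip):
    o=get_obs(); p,yaw=tgt(n,ztip)
    r=R.from_euler('xyz',o['orientation'],degrees=True)
    g=R.from_euler('xyz',[180,0,yaw],degrees=True)
    print(n,'target',p.round(4),'shift(tool cm)',(r.inv().apply(p-o['tool_pos'])*100).round(2),'rotvec',np.degrees((r.inv()*g).as_rotvec()).round(2))
    print('  shift in goal axes',(g.inv().apply(p-o['tool_pos'])*100).round(2),'F',np.round(o['force'],1),'t',o['clock'])
E
python3 - <<'E'
from h import *
plan('left',.10)
E
```

```text
left target [ 0.5396 -0.0196  0.119 ] shift(tool cm) [49.08 45.01 12.66] rotvec [ 0.   -0.   38.21]
  shift in goal axes [66.41  5.   12.66] F [ 0.4  0.  -0.6] t 1.4
```

Picture: the slide box sits at about (255,290) with all four grey flaps raised; oil (202,246), jar (322,228), dish (340,334), marker (183,310) and mailer (194,356) are around it, all lower than the gripper body will be. First I close the fingers, turn, and travel high.

Call:
{"fn": "play_rows", "kwargs": {
  "grip": 0,
  "plan": [
    [0, 0, 0, 0, 0, 6.4],
    [0, 0, 0, 0, 0, 6.4],
    [0, 0, 0, 0, 0, 6.4],
    [0, 0, 0, 0, 0, 6.4],
    [0, 0, 0, 0, 0, 6.3],
    [0, 0, 0, 0, 0, 6.3],
    [3.5, 0.3, 0, 0, 0, 0],
    [3.5, 0.3, 0, 0, 0, 0],
    [3.5, 0.3, 0, 0, 0, 0],
    [3.5, 0.3, 0, 0, 0, 0],
    [3.5, 0.3, 0, 0, 0, 0],
    [3.5, 0.3, 0, 0, 0, 0],
    [3.5, 0.3, 0, 0, 0, 0],
    [3.5, 0.3, 0, 0, 0, 0],
    [3.5, 0.3, 0, 0, 0, 0],
    [3.5, 0.3, 0, 0, 0, 0],
    [3.5, 0.3, 0, 0, 0, 0],
    [3.5, 0.3, 0, 0, 0, 0],
    [3.5, 0.3, 0, 0, 0, 0],
    [3.5, 0.3, 0, 0, 0, 0]
  ]
}}

```text
clock: 3.07
tool_pos: [0.4734, 0.1399, 0.246]
orientation: [-179.9, 0.0, -64.9]
force: [0.6, 0.5, 0.7]
opening: 0.0004
gripper_force: 0.0
```

Run:
```python
from h import *
import cv2
plan('left',.10)
s=snapshot('wrist'); cv2.imwrite('pics/w1.png',s['frame'][:,:,::-1])
for t in ['slidebox','window','press_near','press_far','press_left','press_right']:
    for c in (['wrist']):
        r=spot_point(c,t); print(t,[(np.round(x['position'],3).tolist(),round(x['score'],2)) for x in r[:2]])
```

```text
left target [ 0.5396 -0.0196  0.119 ] shift(tool cm) [17.25  0.79 12.7 ] rotvec [-0.05  0.01  0.03]
  shift in goal axes [17.25  0.77 12.7 ] F [0.6 0.5 0.7] t 3.0667
slidebox []
window []
press_near [([0.419, -0.082, -0.004], 0.5)]
press_far [([0.58, 0.079, -0.0], 0.47)]
press_left [([0.539, -0.02, 0.052], 0.61)]
press_right []
```

Call:
{"fn": "play_rows", "kwargs": {
  "plan": [
    [3.4, 0.2, 0, 0, 0, 0],
    [3.4, 0.2, 0, 0, 0, 0],
    [3.5, 0.2, 0, 0, 0, 0],
    [3.5, 0.2, 0, 0, 0, 0],
    [3.5, 0, 0, 0, 0, 0],
    [0, 0, 2.5, 0, 0, 0],
    [0, 0, 3, 0, 0, 0],
    [0, 0, 3, 0, 0, 0],
    [0, 0, 3, 0, 0, 0],
    [0, 0, 1.2, 0, 0, 0],
    [0, 0, 0, 0, 0, 0],
    [0, 0, 0, 0, 0, 0]
  ]
}}

```text
clock: 4.42
tool_pos: [0.5393, -0.0176, 0.1183]
orientation: [179.9, -0.0, -64.8]
force: [0.4, 0.4, 0.5]
opening: 0.0005
gripper_force: 0.0
```

Run:
```python
from h import *
import cv2
plan('left',.048)
s=snapshot('wrist'); cv2.imwrite('pics/w2.png',s['frame'][:,:,::-1])
s=snapshot('scene'); f=s['frame'][200:380,150:390,::-1]; cv2.imwrite('pics/s2.png',cv2.resize(f,None,fx=3,fy=3))
for c in ['wrist','side']:
  snapshot(c)
  for t in ['slidebox','window','press_near','press_far','press_left','press_right']:
        r=spot_point(c,t); print(c,t,[(np.round(x['position'],3).tolist(),round(x['score'],2)) for x in r[:1]])
```

```text
left target [ 0.5396 -0.0196  0.067 ] shift(tool cm) [0.19 0.05 5.13] rotvec [ 0.09 -0.01  0.12]
  shift in goal axes [0.19 0.06 5.13] F [0.4 0.4 0.5] t 4.4167
wrist slidebox [([0.572, -0.091, -0.001], 0.65)]
wrist window []
wrist press_near [([0.522, -0.115, 0.053], 0.83)]
wrist press_far [([0.623, -0.069, 0.059], 0.64)]
wrist press_left [([0.538, -0.019, 0.054], 0.92)]
wrist press_right []
side slidebox [([0.572, -0.094, 0.0], 0.6)]
side window [([0.577, -0.091, 0.002], 0.76)]
side press_near [([0.52, -0.12, 0.056], 0.63)]
side press_far [([0.624, -0.068, 0.059], 0.63)]
side press_left [([0.541, -0.022, 0.058], 0.71)]
side press_right [([0.603, -0.165, 0.052], 0.56)]
```

View pics/s2.png

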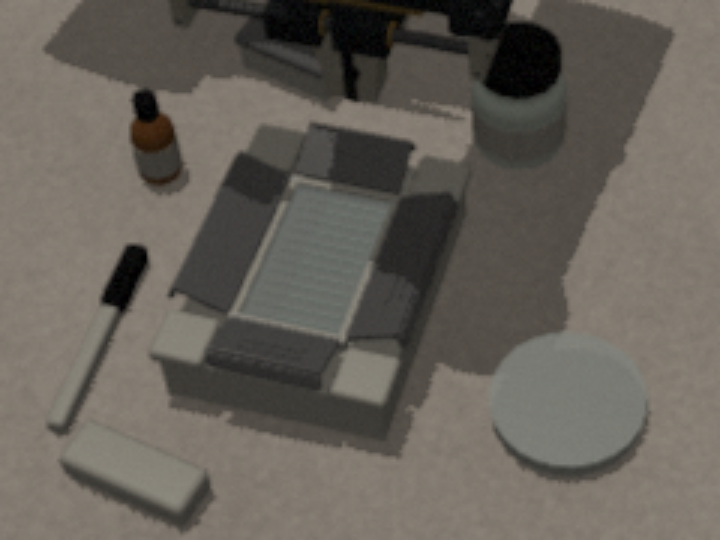

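The crop shows the closed fingers at (350,80), over the left flap, and the other flaps all raised. I press down slowly to just above flush.

Call:
{"fn": "play_rows", "kwargs": {
  "plan": [
    [0.2, 0, 1.5, 0, 0, 0],
    [0, 0, 1.5, 0, 0, 0],
    [0, 0, 0.4, 0, 0, 0],
    [0, 0, 0.3, 0, 0, 0],
    [0, 0, 0.3, 0, 0, 0],
    [0, 0, 0.3, 0, 0, 0],
    [0, 0, 0.3, 0, 0, 0],
    [0, 0, 0.2, 0, 0, 0],
    [0, 0, 0.2, 0, 0, 0],
    [0, 0, 0.2, 0, 0, 0],
    [0, 0, 0, 0, 0, 0],
    [0, 0, 0, 0, 0, 0]
  ]
}}

```text
clock: 6.22
tool_pos: [0.54, -0.0205, 0.0664]
orientation: [180.0, -0.0, -64.9]
force: [-0.4, -1.0, 1.1]
opening: 0.0004
gripper_force: 0.0
```

Run:
```python
from h import *
plan('left',.046)
snapshot('wrist')
for t in ['slidebox','press_near','press_far','press_left']:
    r=spot_point('wrist',t); print(t,[(np.round(x['position'],3).tolist(),round(x['score'],2)) for x in r[:1]])
```

```text
left target [ 0.5396 -0.0196  0.065 ] shift(tool cm) [-0.1  -0.    0.14] rotvec [ 0.02 -0.    0.01]
  shift in goal axes [-0.1  -0.    0.14] F [-0.4 -1.   1.1] t 6.2167
slidebox []
press_near [([0.525, -0.111, 0.054], 0.6)]
press_far [([0.627, -0.07, 0.056], 0.67)]
press_left [([0.54, -0.018, 0.043], 0.6)]
```

Force is back near zero with the tip 1.4 mm above flush, so the left section has snapped. Over to the right section.

Call:
{"fn": "play_rows", "kwargs": {
  "plan": [
    [0, 0, -2, 0, 0, 0],
    [0, 0, -2.5, 0, 0, 0],
    [2, 0, 0, 0, 0, 0],
    [3, 0, 0, 0, 0, 0],
    [3, 0, 0, 0, 0, 0],
    [3, 0, 0, 0, 0, 0],
    [3, 0, 0, 0, 0, 0],
    [1.9, 0, 0, 0, 0, 0],
    [0, 0, 0, 0, 0, 0],
    [0, 0, 0, 0, 0, 0]
  ]
}}

```text
clock: 7.3
tool_pos: [0.6074, -0.1653, 0.111]
orientation: [180.0, 0.0, -65.0]
force: [-0.7, -0.2, 0.5]
opening: 0.0009
gripper_force: 0.0
```

Run:
```python
from h import *
import cv2
plan('right',.046)
for c in ['wrist','side','scene']:
  s=snapshot(c)
  if c=='scene': cv2.imwrite('pics/s3.png',cv2.resize(s['frame'][200:380,150:390,::-1],None,fx=3,fy=3))
  for t in ['slidebox','press_near','press_far','press_left','press_right']:
    r=spot_point(c,t); print(c,t,[(np.round(x['position'],3).tolist(),round(x['score'],2)) for x in r[:1]])
```

```text
right target [ 0.6074 -0.1644  0.065 ] shift(tool cm) [-0.08 -0.04  4.6 ] rotvec [ 0.04  0.02 -0.11]
  shift in goal axes [-0.08 -0.04  4.6 ] F [-0.7 -0.2  0.5] t 7.3
wrist slidebox []
wrist press_near []
wrist press_far []
wrist press_left []
wrist press_right [([0.606, -0.159, 0.055], 0.61)]
side slidebox []
side press_near [([0.518, -0.118, 0.057], 0.86)]
side press_far [([0.625, -0.064, 0.063], 0.79)]
side press_left [([0.541, -0.018, 0.049], 0.84)]
side press_right [([0.604, -0.161, 0.05], 0.86)]
scene slidebox [([0.575, -0.09, 0.002], 0.96)]
scene press_near [([0.579, -0.092, 0.002], 0.38)]
scene press_far [([0.621, -0.065, 0.056], 0.88)]
scene press_left [([0.543, -0.02, 0.049], 0.59)]
scene press_right [([0.605, -0.164, 0.057], 0.57)]
```

View pics/s3.png

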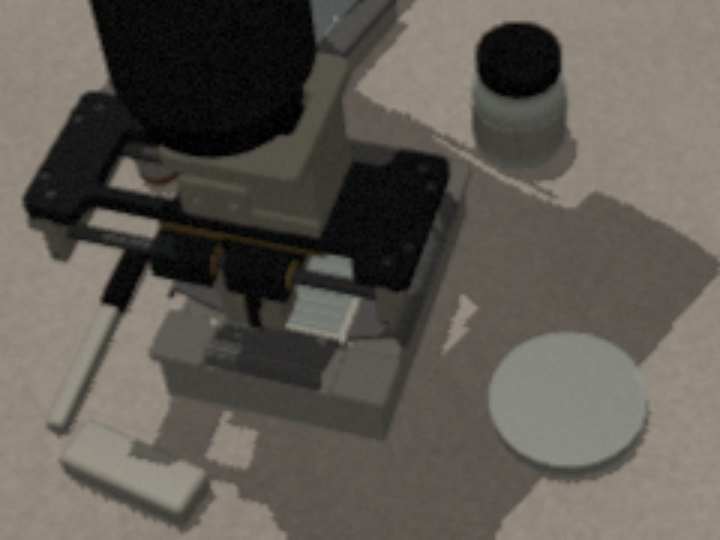

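The gripper is over the right flap (around (270,350) in the crop). Pressing it.

Call:
{"fn": "play_rows", "kwargs": {
  "plan": [
    [-0.2, 0, 1.5, 0, 0, 0],
    [0, 0, 1.2, 0, 0, 0],
    [0, 0, 0.3, 0, 0, 0],
    [0, 0, 0.3, 0, 0, 0],
    [0, 0, 0.3, 0, 0, 0],
    [0, 0, 0.2, 0, 0, 0],
    [0, 0, 0.2, 0, 0, 0],
    [0, 0, 0.2, 0, 0, 0],
    [0, 0, 0.2, 0, 0, 0],
    [0, 0, 0.1, 0, 0, 0],
    [0, 0, 0, 0, 0, 0],
    [0, 0, 0, 0, 0, 0]
  ]
}}

```text
clock: 9.2
tool_pos: [0.6066, -0.1622, 0.0663]
orientation: [180.0, 0.0, -64.9]
force: [1.7, -0.2, 0.6]
opening: 0.0007
gripper_force: 0.0
```

Run:
```python
from h import *
plan('right',.046)
snapshot('side')
for t in ['press_near','press_far','press_left','press_right']:
    r=spot_point('side',t); print(t,[(np.round(x['position'],3).tolist(),round(x['score'],2)) for x in r[:1]])
```

```text
right target [ 0.6074 -0.1644  0.065 ] shift(tool cm) [0.24 0.02 0.13] rotvec [0.02 0.02 0.01]
  shift in goal axes [0.24 0.02 0.13] F [ 1.7 -0.2  0.6] t 9.2
press_near [([0.518, -0.119, 0.055], 0.57)]
press_far [([0.623, -0.069, 0.059], 0.83)]
press_left [([0.542, -0.018, 0.048], 0.73)]
press_right [([0.606, -0.166, 0.045], 0.77)]
```

Right is shut too. Lift, then work out the turn for near and far.

Call:
{"fn": "play_rows", "kwargs": {
  "plan": [
    [0, 0, -2, 0, 0, 0],
    [0, 0, -3, 0, 0, 0],
    [0, 0, -2, 0, 0, 0],
    [0, 0, 0, 0, 0, 0]
  ]
}}

```text
clock: 9.78
tool_pos: [0.6094, -0.1628, 0.1416]
orientation: [-179.6, -0.2, -64.8]
force: [0.6, 0.7, 0.7]
opening: 0.0005
gripper_force: 0.0
```

Run:
```python
from h import *
plan('near',.092); plan('far',.092); print(get_obs()['joint_pos'].round(1) if hasattr(get_obs()['joint_pos'],'round') else get_obs()['joint_pos'])
```

```text
near target [ 0.5192 -0.1175  0.111 ] shift(tool cm) [-7.96  6.26  2.99] rotvec [ -0.1   -0.47 -89.93]
  shift in goal axes [-6.25 -7.94  3.06] F [0.6 0.7 0.7] t 9.7833
far target [ 0.6278 -0.0665  0.111 ] shift(tool cm) [-7.94 -5.74  3.06] rotvec [ -0.1   -0.47 -89.93]
  shift in goal axes [ 5.75 -7.94  3.06] F [0.6 0.7 0.7] t 9.7833
[  2.8  20.9 -13.3   0.1 -55.4  22.3]
```

Call:
{"fn": "play_rows", "kwargs": {
  "plan": [
    [0, 0, 0, 0, 0, -6.9],
    [0, 0, 0, 0, 0, -6.9],
    [0, 0, 0, 0, 0, -6.9],
    [0, 0, 0, 0, 0, -6.9],
    [0, 0, 0, 0, 0, -6.9],
    [0, 0, 0, 0, 0, -6.9],
    [0, 0, 0, 0, 0, -6.9],
    [0, 0, 0, 0, 0, -6.9],
    [0, 0, 0, 0, 0, -6.9],
    [0, 0, 0, 0, 0, -6.9],
    [0, 0, 0, 0, 0, -6.9],
    [0, 0, 0, 0, 0, -6.9],
    [0, 0, 0, 0, 0, -7.1],
    [-2, -2.6, 0, 0, 0, 0],
    [-2, -2.7, 0, 0, 0, 0],
    [-2, -2.6, 0, 0, 0, 0],
    [0, 0, 1.5, 0, 0, 0],
    [0, 0, 1.5, 0, 0, 0],
    [0, 0, 0, 0, 0, 0],
    [0, 0, 0, 0, 0, 0]
  ]
}}

```text
clock: 11.45
tool_pos: [0.5186, -0.1163, 0.1062]
orientation: [-180.0, 0.1, 25.0]
force: [0.5, 0.7, 0.4]
opening: 0.0003
gripper_force: 0.0
```

Run:
```python
from h import *
plan('near',.046)
for c in ['wrist','side']:
  snapshot(c)
  for t in ['press_near','press_far','press_left','press_right']:
    r=spot_point(c,t); print(c,t,[(np.round(x['position'],3).tolist(),round(x['score'],2)) for x in r[:1]])
```

```text
near target [ 0.5192 -0.1175  0.065 ] shift(tool cm) [0.01 0.13 4.12] rotvec [-0.02  0.08 -0.08]
  shift in goal axes [0.   0.13 4.12] F [0.5 0.7 0.4] t 11.45
wrist press_near [([0.521, -0.112, 0.054], 0.73)]
wrist press_far [([0.626, -0.07, 0.055], 0.91)]
wrist press_left [([0.538, -0.017, 0.043], 0.72)]
wrist press_right [([0.608, -0.159, 0.044], 0.77)]
side press_near [([0.521, -0.117, 0.057], 0.73)]
side press_far [([0.625, -0.068, 0.059], 0.72)]
side press_left [([0.537, -0.018, 0.047], 0.94)]
side press_right [([0.573, -0.095, 0.0], 0.68)]
```

Call:
{"fn": "play_rows", "kwargs": {
  "plan": [
    [0.1, 0.1, 1.3, 0, 0, 0],
    [0, 0, 0.8, 0, 0, 0],
    [0, 0, 0.3, 0, 0, 0],
    [0, 0, 0.3, 0, 0, 0],
    [0, 0, 0.3, 0, 0, 0],
    [0, 0, 0.2, 0, 0, 0],
    [0, 0, 0.2, 0, 0, 0],
    [0, 0, 0.2, 0, 0, 0],
    [0, 0, 0.2, 0, 0, 0],
    [0, 0, 0.2, 0, 0, 0],
    [0, 0, 0, 0, 0, 0],
    [0, 0, 0, 0, 0, 0]
  ]
}}

```text
clock: 12.95
tool_pos: [0.5205, -0.1166, 0.0664]
orientation: [-180.0, -0.0, 25.0]
force: [-0.7, 0.3, -0.3]
opening: 0.0004
gripper_force: 0.0
```

Run:
```python
from h import *
plan('near',.046)
for c in ['wrist','side']:
  snapshot(c)
  for t in ['press_near','press_far']:
    r=spot_point(c,t); print(c,t,[(np.round(x['position'],3).tolist(),round(x['score'],2)) for x in r[:1]])
```

```text
near target [ 0.5192 -0.1175  0.065 ] shift(tool cm) [-0.15  0.02  0.14] rotvec [-0.   -0.01 -0.08]
  shift in goal axes [-0.15  0.02  0.14] F [-0.7  0.3 -0.3] t 12.95
wrist press_near [([0.52, -0.115, 0.045], 0.95)]
wrist press_far [([0.625, -0.07, 0.054], 0.72)]
side press_near [([0.516, -0.118, 0.045], 0.55)]
side press_far [([0.624, -0.066, 0.063], 0.7)]
```

Near is shut. Now to the far section.

Call:
{"fn": "play_rows", "kwargs": {
  "plan": [
    [0, 0, -2, 0, 0, 0],
    [0, 0, -2.5, 0, 0, 0],
    [2.4, 0, 0, 0, 0, 0],
    [3.1, 0, 0, 0, 0, 0],
    [3.1, 0, 0, 0, 0, 0],
    [2.1, 0, 0, 0, 0, 0],
    [1, 0, 0, 0, 0, 0],
    [0, 0, 0, 0, 0, 0],
    [0, 0, 0, 0, 0, 0]
  ]
}}

```text
clock: 14.0
tool_pos: [0.6258, -0.0672, 0.1109]
orientation: [-180.0, 0.1, 25.0]
force: [-1.0, -0.1, 0.7]
opening: 0.0005
gripper_force: 0.0
```

Run:
```python
from h import *
plan('far',.046)
```

```text
far target [ 0.6278 -0.0665  0.065 ] shift(tool cm) [0.22 0.03 4.59] rotvec [-0.03  0.07 -0.08]
  shift in goal axes [0.22 0.03 4.59] F [-1.  -0.1  0.7] t 14.0
```

Call:
{"fn": "play_rows", "kwargs": {
  "plan": [
    [0.1, 0, 1.5, 0, 0, 0],
    [0, 0, 1.1, 0, 0, 0],
    [0, 0, 0.3, 0, 0, 0],
    [0, 0, 0.3, 0, 0, 0],
    [0, 0, 0.3, 0, 0, 0],
    [0, 0, 0.2, 0, 0, 0],
    [0, 0, 0.2, 0, 0, 0],
    [0, 0, 0.2, 0, 0, 0],
    [0, 0, 0.2, 0, 0, 0],
    [0, 0, 0.2, 0, 0, 0],
    [0, 0, 0, 0, 0, 0],
    [0, 0, 0, 0, 0, 0],
    [0, 0, -2, 0, 0, 0],
    [0, 0, -3.5, 0, 0, 0],
    [0, 0, -4, 0, 0, 0],
    [0, 0, -4, 0, 0, 0],
    [-3.5, 0, -2, 0, 0, 0],
    [-3.5, 0, 0, 0, 0, 0],
    [-3.5, 0, 0, 0, 0, 0],
    [0, 0, 0, 0, 0, 0]
  ]
}}

```text
clock: 15.67
tool_pos: [0.5267, -0.1129, 0.2222]
orientation: [-179.9, 0.0, 24.9]
force: [-0.8, 0.0, -1.0]
opening: 0.0005
gripper_force: 0.0
```

Call:
{"fn": "play_rows", "kwargs": {
  "plan": [
    [-3, -3.5, 0, 0, 0, 0],
    [-2, -4, 0, 0, 0, 0],
    [0, -4, 0, 0, 0, 0],
    [0, -4, 0, 0, 0, 0],
    [0, -4, 0, 0, 0, 0],
    [0, -4, 0, 0, 0, 0],
    [0, -3, 0, 0, 0, 0],
    [0, 0, 0, 0, 0, 0],
    [0, 0, 0, 0, 0, 0]
  ]
}}

```text
clock: 16.42
tool_pos: [0.3805, 0.1053, 0.2218]
orientation: [-180.0, -0.0, 25.2]
force: [0.2, -0.3, -0.7]
opening: 0.0003
gripper_force: 0.0
```

Run:
```python
from h import *
import cv2
for c in ['side','scene']:
  s=snapshot(c)
  if c=='scene': cv2.imwrite('pics/s4.png',cv2.resize(s['frame'][200:380,150:390,::-1],None,fx=3,fy=3))
  for t in ['slidebox','press_near','press_far','press_left','press_right','oil','jar','dish','smallbox']:
    r=spot_point(c,t); print(c,t,[(np.round(x['position'],3).tolist(),round(x['score'],2)) for x in r[:1]])
print(get_obs()['clock'])
```

```text
side slidebox [([0.572, -0.095, -0.001], 0.65)]
side press_near [([0.515, -0.118, 0.045], 0.61)]
side press_far [([0.628, -0.065, 0.051], 0.79)]
side press_left [([0.541, -0.018, 0.049], 0.91)]
side press_right [([0.605, -0.164, 0.041], 0.78)]
side oil [([0.425, -0.086, -0.002], 0.95)]
side jar [([0.573, 0.084, 0.001], 0.83)]
side dish [([0.735, -0.06, -0.002], 0.7)]
side smallbox [([0.424, 0.06, -0.0], 0.63)]
scene slidebox [([0.577, -0.089, 0.002], 0.56)]
scene press_near [([0.521, -0.119, 0.049], 0.82)]
scene press_far [([0.418, -0.082, -0.0], 0.63)]
scene press_left [([0.734, -0.062, -0.004], 0.61)]
scene press_right [([0.608, -0.165, 0.048], 0.83)]
scene oil [([0.418, -0.081, -0.003], 0.69)]
scene jar [([0.582, 0.081, -0.001], 0.58)]
scene dish [([0.734, -0.064, -0.002], 0.56)]
scene smallbox [([0.42, 0.07, -0.003], 0.73)]
17.4167
```

View pics/s4.png

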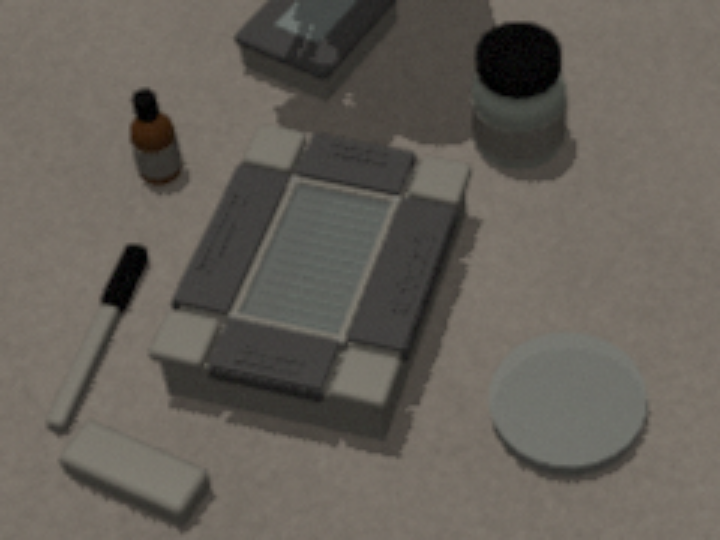

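The crop shows all four grey sections level with the white corners, and the bystanders have not moved. One check of the far section from the side camera, as its height read slightly high.

Run:
```python
from h import *
import cv2
s=snapshot('side'); r=np.array(s['attitude']); print(r)
for i in range(2):
  for t in ['press_far','press_left','press_right','press_near']:
    q=spot_point('side',t); print(t,[(np.round(x['position'],3).tolist(),round(x['score'],2)) for x in q[:1]])
  snapshot('side')
f=s['frame']; print(f.shape)
cv2.imwrite('pics/side4.png',f[:,:,::-1])
```

```text
[-124.71565543   -1.13321447 -174.58958914]
press_far [([0.628, -0.066, 0.048], 0.84)]
press_left [([0.537, -0.022, 0.046], 0.69)]
press_right [([0.605, -0.167, 0.043], 0.76)]
press_near [([0.518, -0.119, 0.048], 0.84)]
press_far [([0.627, -0.065, 0.05], 0.68)]
press_left [([0.538, -0.021, 0.046], 0.61)]
press_right [([0.607, -0.167, 0.044], 0.55)]
press_near [([0.517, -0.121, 0.047], 0.6)]
(480, 640, 3)
```

View pics/side4.png

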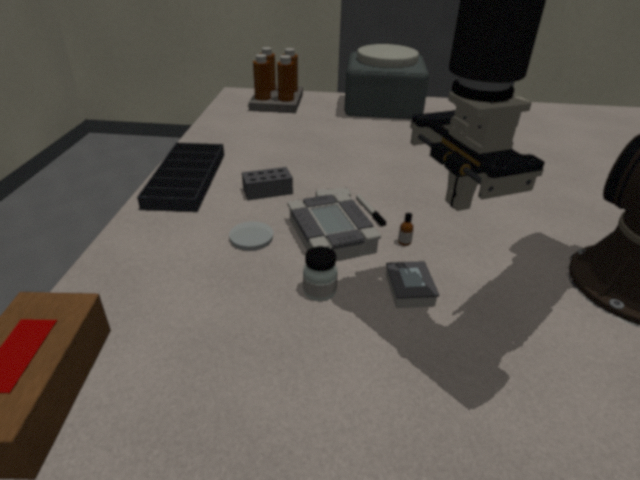

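The side view shows the box lid at (333,222) flat, with no flap standing up, and the arm clear of everything at (460,190). The heights read 43 to 50 mm, which matches flush within the network's error. Handing in.

```bash
python3 -c "
from plant import *
print(close_job())"
```

```text
the job is handed in; nothing more can be done
None
```

I pressed all four rim sections (left, right, near, far) shut and handed the job in at about 18 s. In the final pictures every section looks flush and nothing else has moved, but the hand-in gave no verdict.

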